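Cast cover out of its bin and into the drilling fixture

TASK

Take the cast cover out of the pulled-out bin by its upright lug: raise the lug end above the bin's rim while the back edge is still down on the bin's floor, then draw the cover out and lay it flat, lug up, on the drilling fixture without dropping it. Push it square and flush into the fence corner, its plain back end against the short end stop and its left long side against the long fence, and let go. Leave the spray can, the wooden packing block and the spanner where they are.

Things in the scene. Friction and masses are not known exactly. Their poses are not given: they have to be found in the camera images.
- cover_lug (a point): Grip point on the cover's lug: an upright block, 20 mm along the cover's x, 24 mm wide (y), rising 40 mm above the plate's top face. The point is on the lug's centre line, 32 mm above the plate's underside, 16 mm below the lug's top; the lug's centre is 20 mm from the front end, midway across. Axes: x from the lug end to the plain back end, y to the left long side, z up out of the plate.
- cover_mid (a point): Middle of the loose bare-aluminium cast cover's plate: 150 long (x) x 80 wide (y) x 8 mm thick, about 0.34 kg (mass varies); the point is half-way through the thickness, axes as the lug's. A low round pad, 48 mm across, 5 mm high, stands on top 22 mm back from here. It starts flat on the bin floor, lug up and nearest the bin's front wall (front end 10 to 25 mm from it), back part under the cabinet top.
- front_edge (a point): Underside of the cover's plate, middle of its front (lug) end.
- back_edge (a point): Underside of the cover's plate, middle of its plain back end.
- front_left (a point): Underside of the cover's plate, corner of the front end and the left (+y) long side.
- back_left (a point): Underside of the cover's plate, corner of the back end and the left (+y) long side: the one that goes into the fence corner.
- back_right (a point): Underside of the cover's plate, corner of the back end and the right (-y) long side.
- bin_floor (a point): On the floor of the wide grey bin that is pulled out of the cabinet (all fixed), in the middle of its open mouth, 8 mm above the bench. Axes: x into the cabinet, y left, z up. Inside, the bin is 140 mm wide (y -70 to 70); walls 3 to 4 mm thick; all rims 72 mm above this floor; front wall's inner face at x = -60 mm, with a bow handle sticking out 21 mm before it; the mouth is open to x = 55 mm.
- cabinet_front (a point): Front edge of the flat top of the low grey steel bin cabinet (fixed), above the bin's centre line, 92 mm above the bench; axes as bin_floor's. The top is 4 mm thick, reaches 200 mm back (+x), 80 mm right and 165 mm left (-y, +y) and covers the rear of the bin and a closed narrow bin at the left; 12 mm lips stand at its rear edge and along the rear of its sides.
- fence_corner (a point): Inner corner of the fixed drilling fixture, where the inner faces of its two steel bars would meet, on the base's top face, 14 mm above the bench. Long fence: runs along x (-183 to -13 mm), inner face at y = 0, looking to -y. Short end stop: runs along y (-113 to -21 mm), inner face at x = 0, looking to -x. Bars 18 mm high with 5 mm screw heads on top.
- base_mid (a point): Middle of the top face of the fixture's dark steel base plate, 224 mm (x) by 170 mm (y), flat and 14 mm above the bench; axes as fence_corner's. The fixture and the cabinet stand one left and one right of the bench's middle and may change places.
- cover: The whole cover; origin on the underside in the middle of the plate, axes as the lug's.
- can_mid (a point): Bystander: upright spray can, 60 mm across, 150 mm tall; the point is half-way up.
- packing_mid (a point): Bystander: wooden packing block 110 x 45 x 40 mm (x, y, z); the point is its centre.
- spanner_mid (a point): Bystander: spanner 150 mm long lying flat along its x; the point is at its middle.
Not all that is in view belongs to the job. What is shaped like the cover but black, blue or turquoise is not meant.

How it is judged:
By the outcome, as a careful person would: the job done as asked, in the order asked, and still so for the second after the job is handed in, with the robot touching nothing.
It also fails if it takes over 67 s, if anything falls off the work surface, if the arm or the gripper's body presses on something with over 40 N, if the wrist force passes 120 N, or if a joint passes its speed limit or range.

ROBOT

A 7-joint arm with a two-finger parallel gripper is mounted at the origin on the work surface. World frame = base frame: x ahead of the robot, y to its left, z up, the work surface at z = 0. Lengths are in m, angles in rad, forces in N, time in s.
With the tool pointing down it reaches from about 0.4 to 0.85 m from the base axis. Payload 10.4 kg.
Tool frame: the origin (TCP) lies midway between the tips of the shut fingers; the grasp point (between the pads) lies 19 mm behind it; z points along the fingers, y is the line along which they close (so a half turn about z gives the same grasp; the last joint's range is limited). The gripper opens to 87 mm and grips with 3 to 60 N. Pads are 19 mm wide; open, the fingers measure 117 mm over their backs; the gripper's body (75 mm by 190 mm) begins 51 mm behind the grasp point.
Start: joints at [-1.236, 0.332, -0.065, 1.46, 0.022, 1.35, -0.088], TCP at [0.219, 0.585, 0.223] pointing down, gripper open.
Joint ranges: [-2.6, 2.6], [-0.5, 2.12], [-1.47, 1.34], [0.16, 2.42], [-1.27, 4.41], [0.06, 2.06], [-2.6, 2.6]. Speed limits (rad/s): [2.22, 2.22, 2.79, 2.79, 3.14, 3.14, 3.14].

INTERFACE

Orientations are given as a unit quaternion [x, y, z, w].
In Python, from bench import r gives the robot as it stands.
- The arm moves only by the tool carry_out, never from a script. Its argument "steps" is a list that holds one entry, the list of rows, each a list of 6 numbers: the shift along the tool's x, y, z in cm, then the turn, a rotation vector about the tool's x, y, z in rad. In form: [[[dx, dy, dz, wx, wy, wz], ...]]. A call has 1 to 20 rows; each row is the pose to reach, as a shift and turn from the pose commanded when the call began, along the tool's axes at that moment; what a row does not reach only later rows make up. A row lasts 1/12 s, in which the tool goes at most 41.7 mm and 7.16 degrees, less where a joint would pass 70% of its speed; a pose out of reach is approached as far as the arm can. A call with a gripper value outside its range is refused whole. "hand" is the closure, from -1 (fully open) to 1 (shut), set as the call begins (left out, the last holds). The fingers move at their own pace and stop on an object; "squeeze" is the grip in N (left out, the last holds). Time passes only in rows, so rows that repeat a pose let the fingers close. It gives the time, the measured TCP pose, the force, the opening and the grip force at its end, in the units of the state.
- r.read_state(): the state, without advancing time (a new reading comes with each control period).
- r.camera(name): name is "scene" or "top"; returns the picture (420x560x3 uint8, red, green, blue); there is no depth.
- r.camera_params(name): a dict with "fx", "fy", "cx", "cy" (pixels), "view" (4x4, takes a point from world to camera coordinates). Camera axes: x right, y up, looking along -z (the intrinsics and any distortion apply to the point x, -y, -z); pixel columns grow to the right and rows downward; lengths in m; the calibration is good to about 2 mm. A picture is of the moment at which its call begins. camera_params takes no time and is no camera call.
- r.close_job(): hands the job in; it is judged then, once.
The state is a dict: "time": time; "joint_positions": joint angles; "joint_vel": joint speeds; "joint_torque": joint torques, N m; "ee_pos": TCP position; "eef_rot": TCP orientation; "ft_force": force on the tool from outside, world axes, zero at the start; "torque": the same for the moment, N m; "width": finger opening in m; "grip_force": force on a finger pad.
Only numpy, scipy, OpenCV 4.12 (cv2) and the standard library are available. Lean on these libraries where they do the work, as an engineer would, in place of code of your own. Each camera call takes 0.05 s, during which the arm holds its last target. There are 200 camera calls.

## Working session

There is one attempt and no reset: what is moved stays moved. The work goes in short steps, Python scripts to look and compute and a tool call to move; the robot and the scene stay as the last step left them, time stands still between calls to the robot, and variables do not carry over. Pictures are saved under pics/ and viewed, at most 10 in all, crops included, and the job is handed in when it is done.

Besides the shell and the picture viewer there is one more tool, called after "Emit:" as a command line: name --argument value ..., lists and objects as JSON in quotes. carry_out: Moves the arm, as the interface text tells. Its arguments: {"type":"object","properties":{"steps":{"type":"array","items":{"type":"array","items":{"type":"array","items":{"type":"number"}}}},"hand":{"type":"number"},"squeeze":{"type":"number"}},"required":["steps"]}

```bash
mkdir -p pics; ls
python3 - <<'E'
from bench import r
import cv2,numpy as np
for n in("scene","top"):
    im=r.camera(n); cv2.imwrite(f"pics/{n}0.png",cv2.cvtColor(im,cv2.COLOR_RGB2BGR))
    p=r.camera_params(n); print(n,{k:(np.round(v,4).tolist()) if not isinstance(v,str) else v for k,v in p.items()})
s=r.read_state(); print(s)
E
```

```text
pics
scene {'fx': 389.9919, 'fy': 389.9919, 'cx': 283.905, 'cy': 206.6547, 'view': [[0.1926, 0.9812, 0.0118, -0.1955], [-0.8206, 0.1544, 0.5502, 0.3888], [0.5381, -0.1156, 0.8349, -1.2549], [0.0, 0.0, 0.0, 1.0]]}
top {'fx': 532.037, 'fy': 532.037, 'cx': 279.3564, 'cy': 207.2155, 'view': [[-0.0009, -0.9998, -0.0177, 0.112], [0.9903, -0.0034, 0.1391, -0.5439], [-0.1391, -0.0174, 0.9901, -1.2535], [0.0, 0.0, 0.0, 1.0]]}
{'time': 0.1, 'joint_positions': array([-1.23556143,  0.33278265, -0.06469309,  1.46085495,  0.0215945 ,
        1.3499154 , -0.08848831]), 'joint_vel': array([-0.00219644, -0.00298382, -0.00093404, -0.00061866,  0.00098651,
        0.00128435,  0.00011383]), 'joint_torque': array([ 6.62640523e-04, -6.24542356e+01,  2.39705475e-02, -3.90712523e+01,
       -6.15226175e-02,  3.66289623e-02,  8.97117116e-05]), 'ee_pos': array([0.21878741, 0.58507988, 0.22185088]), 'eef_rot': array([ 1.77952998e-01,  9.84038785e-01, -6.26836750e-04, -8.52571369e-05]), 'ft_force': array([ 0.52173217, -0.01856705, -0.59866147]), 'torque': array([ 0.04101758, -0.01141474, -0.06292411]), 'grip_force': 0.0, 'width': 0.08708211701526872}
```

View pics/scene0.png

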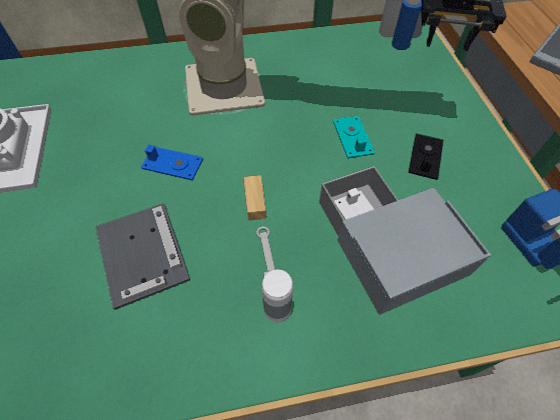

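View pics/top0.png

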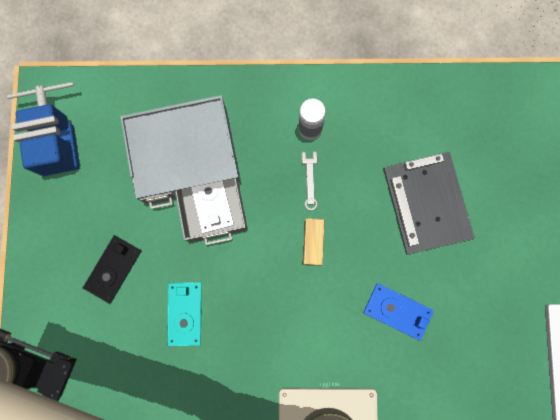

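The scene view shows the bin with the bare cover at about (355,200), the fixture at (143,255) and the can at (278,290). In the top view the bin mouth is at about (212,210), the lug at (215,220) and the fixture at (428,203), with its end stop at (424,162) and long fence at (405,212).

```bash
cat > h.py <<'E'
import numpy as np, cv2
from bench import r
def ray(n,u,v):
    p=r.camera_params(n); V=np.array(p["view"]); R,t=V[:3,:3],V[:3,3]
    d=R.T@np.array([(u-p["cx"])/p["fx"],-(v-p["cy"])/p["fy"],-1.]); return -R.T@t,d
def cast(n,u,v,z):
    o,d=ray(n,u,v); return o+d*(z-o[2])/d[2]
def proj(n,P):
    p=r.camera_params(n); V=np.array(p["view"]); c=V[:3,:3]@np.array(P)+V[:3,3]
    return np.array([p["cx"]+p["fx"]*c[0]/-c[2],p["cy"]-p["fy"]*c[1]/-c[2]])
def bgr(n): return cv2.cvtColor(r.camera(n),cv2.COLOR_RGB2BGR)
E
python3 - <<'E'
from h import *
t=cv2.imread("pics/top0.png"); s=cv2.imread("pics/scene0.png")
a=cv2.resize(t[165:250,165:255],None,fx=4.4,fy=4.4,interpolation=cv2.INTER_CUBIC)
b=cv2.resize(t[145:257,378:478],None,fx=4,fy=4,interpolation=cv2.INTER_CUBIC)
c=np.zeros((450,800,3),np.uint8); c[:a.shape[0],:a.shape[1]]=a; c[:b.shape[0],400:400+b.shape[1]]=b
cv2.imwrite("pics/crop1.png",c)
g=cv2.cvtColor(t,cv2.COLOR_BGR2HSV)
def rect(mask,x0,y0,x1,y1,name,z):
    m=np.zeros(mask.shape,np.uint8); m[y0:y1,x0:x1]=mask[y0:y1,x0:x1]*255
    cs,_=cv2.findContours(m,cv2.RETR_EXTERNAL,cv2.CHAIN_APPROX_NONE)
    for c in sorted(cs,key=cv2.contourArea)[::-1][:3]:
        if cv2.contourArea(c)<15: continue
        q=cv2.boxPoints(cv2.minAreaRect(c)); P=np.array([cast("top",*k,z)[:2] for k in q])
        print(name,cv2.contourArea(c),np.round(q,1).tolist(),np.round(P,4).tolist(),"sides",np.round([np.linalg.norm(P[0]-P[1]),np.linalg.norm(P[1]-P[2])],4))
S,Vv=g[...,1],g[...,2]
rect((S<60)&(Vv>170),175,170,250,250,"cover",.016)
rect((S<60)&(Vv>150),378,145,478,257,"bars",.032)
notg=~((g[...,0]>60)&(g[...,0]<95)&(S>90))
rect(notg,380,145,480,257,"base",.014)
E
```

```text
cover 3279.5 [[172.3000030517578, 170.39999389648438], [235.10000610351562, 161.39999389648438], [245.0, 231.3000030517578], [182.3000030517578, 240.1999969482422]] [[0.6416, 0.3794], [0.6637, 0.2222], [0.4879, 0.1957], [0.4662, 0.35]] sides [0.1588 0.1778]
cover 37.0 [[204.1999969482422, 239.1999969482422], [230.3000030517578, 233.6999969482422], [231.39999389648438, 238.8000030517578], [205.3000030517578, 244.3000030517578]] [[0.4687, 0.2961], [0.482, 0.2319], [0.4694, 0.2292], [0.4561, 0.2933]] sides [0.0655 0.0129]
bars 568.0 [[391.3999938964844, 177.6999969482422], [400.20001220703125, 175.3000030517578], [418.6000061035156, 243.0], [409.70001220703125, 245.39999389648438]] [[0.6173, -0.1639], [0.6232, -0.1857], [0.4569, -0.2243], [0.4512, -0.2029]] sides [0.0225 0.1707]
bars 251.5 [[405.29998779296875, 161.1999969482422], [441.6000061035156, 152.8000030517578], [443.29998779296875, 160.5], [407.1000061035156, 168.8000030517578]] [[0.6586, -0.1994], [0.6792, -0.289], [0.6599, -0.2925], [0.6393, -0.2031]] sides [0.092  0.0197]
base 6214.5 [[382.6000061035156, 166.60000610351562], [450.5, 148.5], [474.3999938964844, 238.39999389648438], [406.5, 256.5]] [[0.649, -0.1464], [0.6944, -0.317], [0.4693, -0.3649], [0.4255, -0.1983]] sides [0.1765 0.2302]
```

View pics/crop1.png

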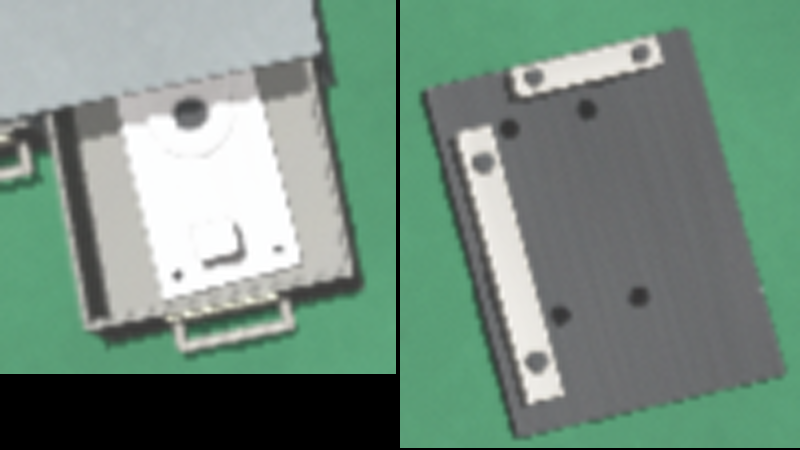

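The crop shows the cover's front corners at about (202,233) and (233,225) in the top view, the lug top at about (214,219), and both fence bars clearly. The fixture measures consistently: corner about (0.635,-0.183), yaw 13.0°, bar lengths 171 and 92 mm. Next I measure the cover, lug and bin by line fits.

Run:
```python
from h import *
t=cv2.imread("pics/top0.png"); g=t.min(2)
m=np.zeros(g.shape,np.uint8); m[188:236,185:240]=(g[188:236,185:240]>222)*255
cs,_=cv2.findContours(m,cv2.RETR_EXTERNAL,cv2.CHAIN_APPROX_NONE); c=max(cs,key=cv2.contourArea)
G=g.astype(float)
def edge(p,q,dirn,z,thr=None,name=""):
    # sample edge between p,q (px) searching +-4 px along dirn; half-level crossing by steepest gradient
    pts=[]
    for a in np.linspace(.1,.9,15):
        b=np.array(p)*(1-a)+np.array(q)*a; s=np.arange(-4,4.01,.25); xy=b+s[:,None]*np.array(dirn)
        v=cv2.remap(G.astype(np.float32),xy[:,0].astype(np.float32)[None],xy[:,1].astype(np.float32)[None],cv2.INTER_LINEAR)[0]
        d=np.abs(np.gradient(v)); w=np.where(d>d.max()*.5,d,0); k=(w*s).sum()/w.sum(); pts.append(b+k*np.array(dirn))
    P=np.array([cast("top",*x,z)[:2] for x in pts],np.float32)
    vx,vy,x0,y0=cv2.fitLine(P,cv2.DIST_HUBER,0,.01,.01).ravel(); 
    n=np.array([-vy,vx]); print(name,"yaw",round(np.degrees(np.arctan(vy/vx)),2),"pt",np.round([x0,y0],4),"rms",round(float(np.std((P-[x0,y0])@n))*1e3,2))
    return np.array([x0,y0]),np.array([vx,vy])
def isect(a,b): k=np.linalg.solve(np.array([a[1],-b[1]]).T,b[0]-a[0]); return a[0]+k[0]*a[1]
u=lambda a,b:np.array([165+a/4.4,165+b/4.4])-.4
L=edge(u(128,135),u(160,285),[1,-.2],.016,name="left"); R=edge(u(265,115),u(298,250),[1,-.2],.016,name="right")
F=edge(u(165,298),u(298,263),[.2,1],.016,name="front")
fl,fr=isect(L,F),isect(R,F); print("front corners",fl,fr,np.linalg.norm(fl-fr))
bl=edge(u(75,155),u(103,310),[1,-.2],.008,name="binfloorleft?"); 
rim=edge(u(58,150),u(88,310),[1,-.2],.080,name="rim left outer"); rr=edge(u(325,110),u(355,260),[1,-.2],.080,name="rim right")
rf=edge(u(105,328),u(170,313),[.2,1],.080,name="rim front outer")
cab=edge(u(20,113),u(300,62),[.15,1],.092,name="cab front")
fl=isect(rim,rf); fR=isect(rr,rf); print("bin outer front corners",fl,fR,np.linalg.norm(fl-fR))
print("lug top px->",cast("top",*(u(216,240)),.056))
for n,px in (("can",(312.5,108)),): print(n,cast("top",*px,.15))
print("can top scene",cast("scene",278,278,.15),"block",cast("top",314,242,.04),"spanner",cast("top",310,180,.005))
```

```text
left yaw 15.09 pt [0.537  0.3165] rms 0.43
right yaw 14.65 pt [0.5551 0.2383] rms 0.52
front yaw -76.95 pt [0.4975 0.2667] rms 2.76
front corners [0.48900086 0.30354512] [0.50703275 0.22577488] 0.079833314
binfloorleft? yaw 11.53 pt [0.5228 0.3487] rms 0.77
rim left outer yaw 10.98 pt [0.5173 0.3414] rms 1.08
rim right yaw 11.79 pt [0.5374 0.2001] rms 0.33
rim front outer yaw -78.45 pt [0.4677 0.3066] rms 0.32
cab front yaw -78.81 pt [0.5896 0.3025] rms 2.93
bin outer front corners [0.46278775 0.33086208] [0.49148467 0.190487  ] 0.14327832
lug top px-> [0.51346723 0.26784224 0.056     ]
can [0.75632168 0.0332191  0.15      ]
can top scene [0.7452866  0.03984879 0.15      ] block [0.4593445 0.0276398 0.04     ] spanner [0.61764577 0.03445055 0.005     ]
```

Emit:
carry_out --steps '[[[-38.9,-19.2,7,0,0,-0.618],[-38.9,-19.2,7,0,0,-0.618],[-38.9,-19.2,7,0,0,-0.618],[-38.9,-19.2,7,0,0,-0.618],[-38.9,-19.2,7,0,0,-0.618],[-38.9,-19.2,7,0,0,-0.618],[-38.9,-19.2,7,0,0,-0.618],[-38.9,-19.2,7,0,0,-0.618],[-38.9,-19.2,7,0,0,-0.618],[-38.9,-19.2,7,0,0,-0.618],[-38.9,-19.2,7,0,0,-0.618],[-38.9,-19.2,7,0,0,-0.618],[-38.9,-19.2,7,0,0,-0.618],[-38.9,-19.2,7,0,0,-0.618],[-38.9,-19.2,7,0,0,-0.618],[-38.9,-19.2,7,0,0,-0.618],[-38.9,-19.2,7,0,0,-0.618],[-38.9,-19.2,7,0,0,-0.618]]]' --hand -0.15

```text
time: 1.6
ee_pos: [0.5156, 0.2701, 0.1527]
eef_rot: [-0.13, 0.991, 0.0, 0.0]
ft_force: [-0.2, -0.3, -0.4]
width: 0.0504
grip_force: 0.0
```

Run:
```python
from h import *
s=r.read_state(); print(s["time"],s["ee_pos"],s["eef_rot"],s["width"],np.round(s["joint_positions"],2))
t=cv2.imread("pics/scene0.png"); cv2.imwrite("pics/crop2.png",cv2.resize(t[165:225,315:400],None,fx=8,fy=8,interpolation=cv2.INTER_CUBIC))
u=bgr("scene"); cv2.imwrite("pics/scene1.png",u)
for P in((.516,.269,.056),(.516,.269,.016)): print(proj("scene",P),proj("top",P))
```

```text
1.6 [0.51556159 0.27014404 0.15269484] [-1.30393249e-01  9.91462338e-01  1.67748618e-04  6.79920792e-05] 0.05040277278375685 [-0.65  0.28  0.11  1.68 -0.03  1.18  1.3 ]
[352.23279198 191.37583787] [213.22589303 218.09663537]
[349.7544126  200.51453569] [215.50584597 220.02109369]
```

View pics/crop2.png

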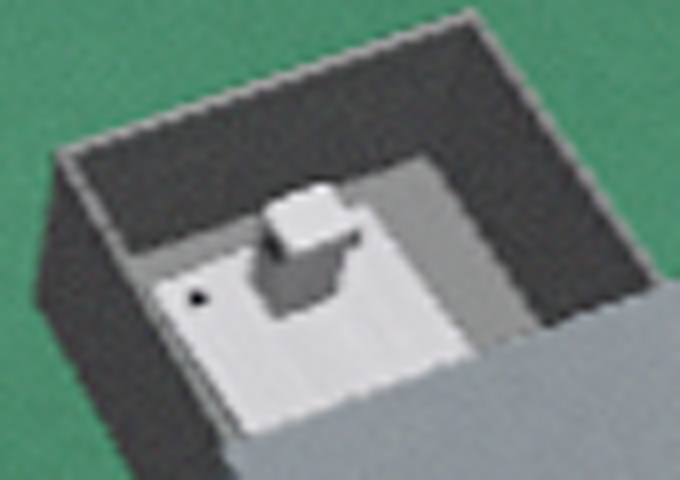

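The crop shows the lug top centred at about (353,192) in the scene image, against a prediction of (352.2,191.4). The two views agree on the lug at about (0.517,0.270) to within 2–3 mm, so I descend there.

Emit:
carry_out --steps '[[[0,0,3,0,0,0],[0,0,6,0,0,0],[0,0,8.5,0,0,0],[0,0,10.5,0,0,0],[0,0,11.5,0,0,0],[0,0,12.2,0,0,0],[0,0,12.7,0,0,0],[0,0,13,0,0,0],[0,0,13,0,0,0],[0,0,13,0,0,0]]]'

```text
time: 2.48
ee_pos: [0.5165, 0.2697, 0.0234]
eef_rot: [-0.13, 0.992, 0.0, 0.001]
ft_force: [0.9, -0.4, 0.1]
width: 0.05
grip_force: 0.0
```

Run:
```python
from h import *
s=r.read_state(); print(s["ee_pos"],s["ft_force"])
a=bgr("scene")[130:230,290:420]; b=bgr("top")[150:260,150:280]
c=np.zeros((440,800,3),np.uint8); a=cv2.resize(a,None,fx=3,fy=3); b=cv2.resize(b,None,fx=3,fy=3)
c[:a.shape[0],:a.shape[1]]=a; c[:b.shape[0],400:400+b.shape[1]]=b; cv2.imwrite("pics/d1.png",c)
```

```text
[0.51652374 0.26968069 0.02338937] [ 0.90103604 -0.39453381  0.08077103]
```

View pics/d1.png

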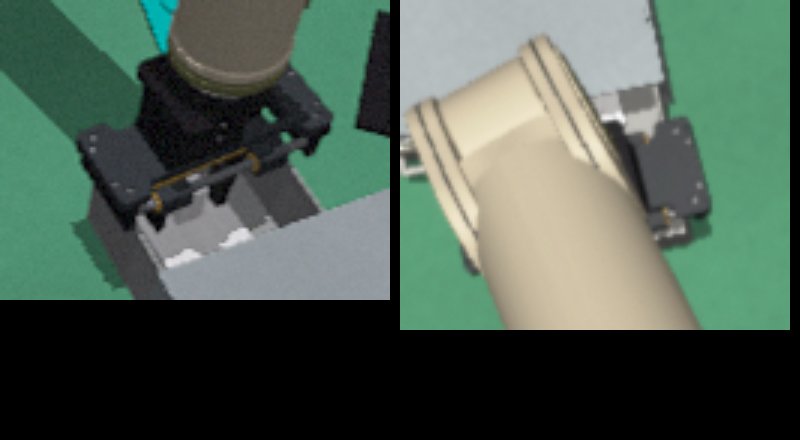

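The gripper straddles the lug over the bin with no contact force. I close on it now.

Emit:
carry_out --steps '[[[0,0,0,0,0,0],[0,0,0,0,0,0],[0,0,0,0,0,0],[0,0,0,0,0,0],[0,0,0,0,0,0],[0,0,0,0,0,0],[0,0,0,0,0,0],[0,0,0,0,0,0]]]' --hand 1 --squeeze 58

```text
time: 3.25
ee_pos: [0.5159, 0.2698, 0.0226]
eef_rot: [-0.13, 0.992, 0.0, 0.0]
ft_force: [-1.1, 2.0, 1.0]
width: 0.0236
grip_force: 58.0
```

Emit:
carry_out --steps '[[[-0.09,0,-0.65,0,0.052,0],[-0.22,0,-1.3,0,0.105,0],[-0.39,0,-1.97,0,0.157,0],[-0.59,0,-2.62,0,0.209,0],[-0.82,0,-3.25,0,0.262,0],[-0.82,0,-3.25,0,0.262,0],[-0.82,0,-3.25,0,0.262,0]]]'

```text
time: 3.83
ee_pos: [0.5245, 0.2714, 0.0545]
eef_rot: [-0.128, 0.983, -0.017, -0.129]
ft_force: [0.2, 0.4, 1.3]
width: 0.0238
grip_force: 58.0
```

Run:
```python
from h import *
s=r.read_state(); print(s["ee_pos"],s["ft_force"],s["torque"],np.round(s["joint_positions"],2))
from scipy.spatial.transform import Rotation as Ro
print(Ro.from_quat(s["eef_rot"]).as_matrix().round(3))
cv2.imwrite("pics/d2.png",cv2.resize(bgr("scene")[120:240,290:430],None,fx=5,fy=5))
```

```text
[0.52451438 0.2713764  0.05445707] [0.18488101 0.42389624 1.32806381] [ 0.32541268 -0.92279799  0.00444152] [-0.58  0.59  0.1   1.49 -0.12  1.32  1.38]
[[-0.934 -0.257 -0.249]
 [-0.248  0.966 -0.066]
 [ 0.258 -0.    -0.966]]
```

View pics/d2.png

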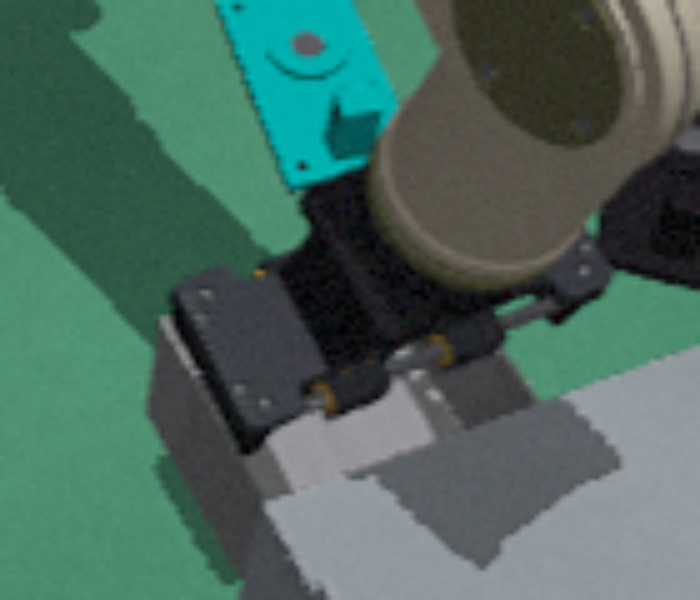

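The cover is tilting in the grip, and a positive vertical force confirms the back edge is on the floor. I continue the same arc.

Emit:
carry_out --steps '[[[-0.09,0,-0.68,0,0.052,0],[-0.22,0,-1.35,0,0.105,0],[-0.39,0,-2.02,0,0.157,0],[-0.59,0,-2.67,0,0.209,0],[-0.82,0,-3.31,0,0.262,0],[-1.09,0,-3.95,0,0.314,0],[-1.23,0,-4.26,0,0.34,0],[-1.23,0,-4.26,0,0.34,0],[-1.23,0,-4.26,0,0.34,0]]]'

```text
time: 4.63
ee_pos: [0.5453, 0.2772, 0.0932]
eef_rot: [-0.124, 0.947, -0.039, -0.294]
ft_force: [-4.7, -1.4, 5.9]
width: 0.0236
grip_force: 58.0
```

Run:
```python
from h import *
from scipy.spatial.transform import Rotation as Ro
s=r.read_state(); print(s["ee_pos"],s["ft_force"],s["torque"],np.round(s["joint_positions"],2))
M=Ro.from_quat(s["eef_rot"]).as_matrix(); print(M.round(3)); p=s["ee_pos"]
for n,q in(("back",(-.13,0,.0146)),("front",(.02,0,.0146)),("fl",(.02,.04,.0146)),("fr",(.02,-.04,.0146))):
    P=p+M@np.array(q); print(n,P.round(4),proj("scene",P).round(1),proj("top",P).round(1))
cv2.imwrite("pics/d3.png",cv2.resize(bgr("scene")[120:240,290:430],None,fx=5,fy=5))
```

```text
[0.54533229 0.2772251  0.0932482 ] [-4.68481287 -1.37271843  5.86075191] [-0.26928222  0.50187392  0.03784506] [-0.53  0.88  0.1   1.04 -0.18  1.82  1.4 ]
[[-0.796 -0.257 -0.548]
 [-0.212  0.966 -0.146]
 [ 0.567 -0.    -0.824]]
back [0.6408 0.3026 0.0075] [377.3 242.5] [203.4 171.2]
front [0.5214 0.2709 0.0926] [356.1 184.1] [210.3 213.9]
fl [0.5111 0.3095 0.0926] [370.2 178.4] [193.6 218.4]
fr [0.5317 0.2322 0.0926] [341.6 190. ] [226.9 209.5]
```

View pics/d3.png

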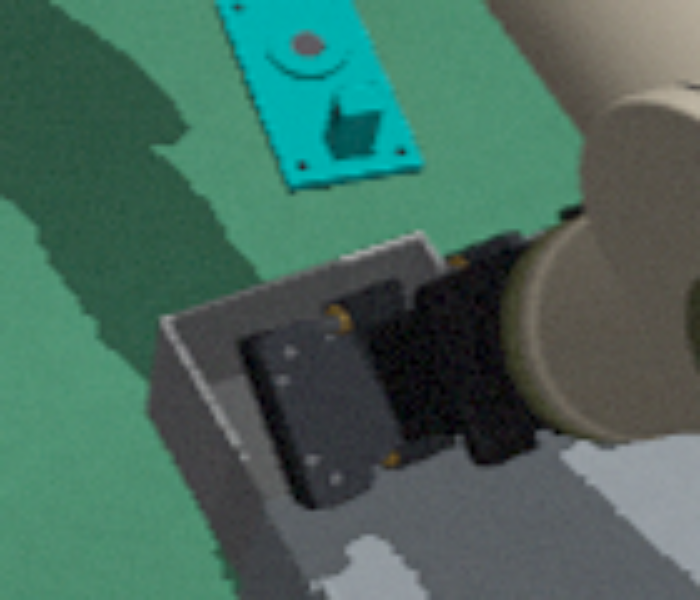

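By the kinematics the front edge is at 93 mm against the rim at 80 mm. The back edge is pressed lightly on the floor: computed height 7.5 mm, upward force about 6 N. I now draw the cover out along its own plane.

Emit:
carry_out --steps '[[[0.8,0,0,0,0,0],[1.8,0,0,0,0,0],[3,0,0,0,0,0],[4.2,0,0,0,0,0],[5.4,0,0,0,0,0],[6.6,0,0,0,0,0],[7.8,0,0,0,0,0],[9,0,0,0,0,0],[10.2,0,0,0,0,0],[11.4,0,0,0,0,0],[12.4,0,0,0,0,0],[13,0,0,0,0,0],[13,0,0,0,0,0],[13,0,0,0,0,0]]]'

```text
time: 5.85
ee_pos: [0.4425, 0.2498, 0.1665]
eef_rot: [-0.124, 0.947, -0.038, -0.294]
ft_force: [-0.1, 0.9, -5.1]
width: 0.0234
grip_force: 58.0
```

Run:
```python
from h import *
from scipy.spatial.transform import Rotation as Ro
s=r.read_state(); print(s["ee_pos"],s["ft_force"],s["torque"],np.round(s["joint_positions"],2))
M=Ro.from_quat(s["eef_rot"]).as_matrix(); p=s["ee_pos"]; print(M.round(3))
for n,q in(("back",(-.13,0,.0146)),("bl",(-.13,.04,.0066)),("br",(-.13,-.04,.0066))):
    P=p+M@np.array(q); print(n,P.round(4),proj("scene",P).round(1),proj("top",P).round(1))
cv2.imwrite("pics/d4.png",cv2.resize(bgr("scene")[110:250,280:440],None,fx=4,fy=4))
```

```text
[0.44246157 0.24979894 0.16652872] [-0.13325185  0.89076123 -5.08809407] [ 0.29019681 -1.02495845 -0.02440566] [-0.56  0.58  0.08  1.37 -0.17  1.79  1.36]
[[-0.797 -0.257 -0.547]
 [-0.212  0.966 -0.145]
 [ 0.566  0.    -0.825]]
back [0.5381 0.2753 0.081 ] [359.1 192.3] [209.2 207.5]
bl [0.5322 0.3151 0.0876] [374.8 186.2] [191.8 209.7]
br [0.5527 0.2378 0.0876] [346.  198.1] [224.9 200.9]
```

View pics/d4.png

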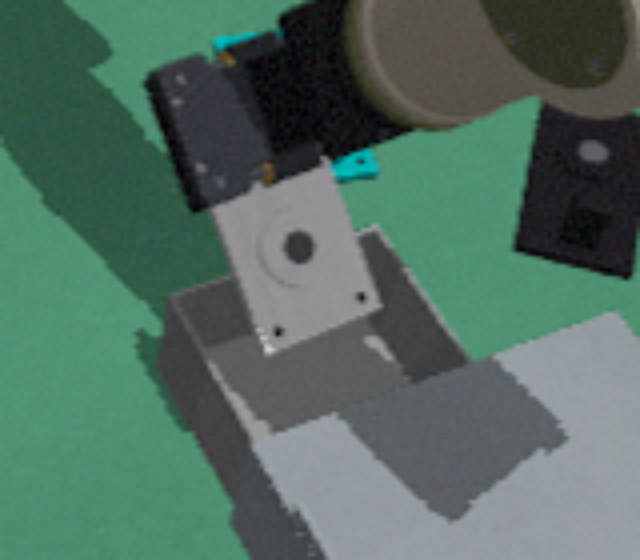

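The cover is out past the cabinet edge. Its back corners at about (375,186) and (347,198) match the prediction within 1.5 px, so the grip has not slipped. I lift and level it.

Emit:
carry_out --steps '[[[0.9,0,-1.3,0,0,0],[1.9,0,-2.7,0,-0.05,0],[2.8,0,-4.1,0,-0.11,0],[2.8,0,-4.1,0,-0.18,0],[2.8,0,-4.1,0,-0.25,0],[2.8,0,-4.1,0,-0.32,0],[2.8,0,-4.1,0,-0.39,0],[2.8,0,-4.1,0,-0.46,0],[2.8,0,-4.1,0,-0.53,0],[2.8,0,-4.1,0,-0.58,0],[2.8,0,-4.1,0,-0.602,0],[2.8,0,-4.1,0,-0.602,0],[2.8,0,-4.1,0,-0.602,0]]]'

```text
time: 6.98
ee_pos: [0.4425, 0.2497, 0.216]
eef_rot: [-0.13, 0.992, -0.0, -0.001]
ft_force: [-0.0, 0.2, -4.9]
width: 0.0233
grip_force: 58.0
```

```bash
cat > mv.py <<'E'
from h import *
from scipy.spatial.transform import Rotation as Ro
def go(P,yaw):
    s=r.read_state(); M=Ro.from_quat(s["eef_rot"]).as_matrix(); p=s["ee_pos"]
    c,q=np.cos(np.radians(yaw)),np.sin(np.radians(yaw))
    T=np.array([[-c,-q,0],[-q,c,0],[0,0,-1.]])  # tool x=-xc, y=yc, z=-zc
    print("move cm",(M.T@(np.array(P)-p)*100).round(2),"rot",Ro.from_matrix(M.T@T).as_rotvec().round(4),"ft",s["ft_force"].round(1),"tau",s["torque"].round(2),"j",s["joint_positions"].round(2),"p",p.round(4),"yaw",np.degrees(np.arctan2(-M[1,0],-M[0,0])).round(2),"t",s["time"])
C=np.array([.635,-.183]); Y=13.0
def fix(x,y,z): # fixture frame mm -> world
    c,q=np.cos(np.radians(Y)),np.sin(np.radians(Y)); return np.array([C[0]+(c*x-q*y)/1e3,C[1]+(q*x+c*y)/1e3,.014+z/1e3])
E
python3 - <<'E'
from mv import *
print(fix(-150,-52,190)); go(fix(-150,-52,190),Y)
E
```

```text
[ 0.50054195 -0.2674099   0.204     ]
move cm [  7.69 -51.46   1.23] rot [-0.0002 -0.0019  0.0332] ft [-0.   0.2 -4.9] tau [-0.02  0.19  0.01] j [-0.66  0.08  0.06  1.78 -0.01  1.29  1.23] p [0.4425 0.2497 0.216 ] yaw 14.9 t 6.9833
```

Emit:
carry_out --steps '[[[0.15,-1,0,0,0,0],[0.45,-3,0,0,0,0],[0.9,-6,0,0,0,0],[1.35,-9,0,0,0,0.01],[1.8,-12,0,0,0,0.01],[2.25,-15,0,0,0,0.01],[2.7,-18,0,0,0,0.02],[3.15,-21,0,0,0,0.02],[3.6,-24,0,0,0,0.02],[4.05,-27,0,0,0,0.02],[4.5,-30,0,0,0,0.03],[4.95,-33,0,0,0,0.03],[5.4,-36,0,0,0,0.033],[5.85,-39,0,0,0,0.033],[6.3,-42,0,0,0,0.033],[6.75,-45,0.3,0,0,0.033],[7.2,-48,0.6,0,0,0.033],[7.5,-50,1,0,0,0.033],[7.6,-51.2,1.2,0,0,0.033],[7.7,-51.5,1.2,0,0,0.033]]]'

```text
time: 8.65
ee_pos: [0.4996, -0.2712, 0.2032]
eef_rot: [-0.111, 0.994, -0.001, -0.002]
ft_force: [-1.1, 0.2, -3.3]
width: 0.0235
grip_force: 58.0
```

Emit:
carry_out --steps '[[[0,0,0,0,0,0],[0,0,0,0,0,0],[0,0,0,0,0,0],[0,0,0,0,0,0]]]'

```text
time: 8.98
ee_pos: [0.501, -0.2666, 0.2044]
eef_rot: [-0.114, 0.993, 0.0, 0.0]
ft_force: [-0.3, -0.3, -4.1]
width: 0.0235
grip_force: 58.0
```

Run:
```python
from mv import *
go(fix(-150,-52,14.6+40),Y)
s=r.read_state(); M=Ro.from_quat(s["eef_rot"]).as_matrix(); p=s["ee_pos"]
for n,q in(("bl",(-.13,.04,.0066)),("br",(-.13,-.04,.0066))):
    P=p+M@np.array(q); print(n,P.round(4),proj("scene",P).round(1),proj("top",P).round(1))
a=bgr("scene")[170:320,70:240]; b=bgr("top")[110:280,360:520]
c=np.zeros((510,800,3),np.uint8); a=cv2.resize(a,None,fx=2.3,fy=2.3); b=cv2.resize(b,None,fx=2.4,fy=2.4)
c[:a.shape[0],:a.shape[1]]=a; c[:b.shape[0],400:400+b.shape[1]]=b; cv2.imwrite("pics/d5.png",c)
```

```text
move cm [ 0.07 -0.08 13.58] rot [0.0005 0.0004 0.0019] ft [-0.3 -0.3 -4.1] tau [-0.07  0.22  0.03] j [-0.07  0.23  0.56  1.67 -0.13  1.28  2.32] p [ 0.501  -0.2666  0.2044] yaw 13.11 t 8.9833
bl [ 0.6186 -0.1981  0.1979] [141.3 228.2] [422.2 162. ]
br [ 0.6367 -0.2761  0.1978] [ 97.7 243.5] [458.3 153.6]
```

View pics/d5.png

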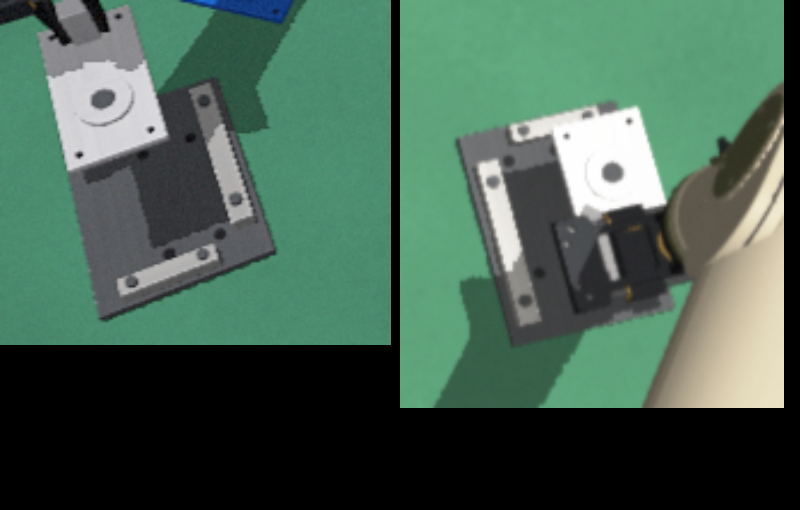

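The cover is level over the fixture. The far corners sit at about (143,230) in the scene view and (424,163) in the top view, within 2 px of prediction and clear of both bars. I lower it next.

Emit:
carry_out --steps '[[[0,0,2,0,0,0],[0,0,5,0,0,0],[0,0,8,0,0,0],[0,0,11,0,0,0],[0,0,13.5,0,0,0],[0,0,15,0,0,0],[0,0,16,0,0,0],[0,0,16.6,0,0,0],[0,0,16.9,0,0,0],[0,0,17,0,0,0],[0,0,17,0,0,0],[0,0,17,0,0,0]]]'

```text
time: 10.08
ee_pos: [0.5014, -0.2679, 0.0352]
eef_rot: [-0.113, 0.994, -0.0, 0.001]
ft_force: [-0.5, -0.2, -3.5]
width: 0.0237
grip_force: 58.0
```

Run:
```python
from mv import *
go(fix(-150,-52,14.6),Y)
```

```text
move cm [0.07 0.06 0.66] rot [-0.0007  0.0014  0.0004] ft [-0.5 -0.2 -3.5] tau [-0.07  0.2  -0.04] j [-0.01  0.42  0.51  1.83 -0.25  0.95  2.41] p [ 0.5014 -0.2679  0.0352] yaw 13.02 t 10.0833
```

Emit:
carry_out --steps '[[[0,0,0.15,0,0,0],[0,0,0.3,0,0,0],[0,0,0.4,0,0,0],[0,0,0.5,0,0,0],[0,0,0.55,0,0,0],[0,0,0.6,0,0,0],[0,0,0.6,0,0,0]]]'

```text
time: 10.67
ee_pos: [0.5007, -0.2676, 0.0286]
eef_rot: [-0.113, 0.994, 0.0, 0.0]
ft_force: [-3.6, 2.6, 4.2]
width: 0.0239
grip_force: 58.0
```

Emit:
carry_out --steps '[[[-0.3,0,0,0,0,0],[-0.7,0,0,0,0,0],[-1.1,0,0,0,0,0],[-1.4,0,0,0,0,0],[-1.6,0,0,0,0,0],[-1.7,0,0,0,0,0],[-1.7,0,0,0,0,0]]]' --squeeze 25

```text
time: 11.25
ee_pos: [0.517, -0.2646, 0.0286]
eef_rot: [-0.113, 0.994, -0.0, -0.0]
ft_force: [-5.1, -0.2, 2.8]
width: 0.0242
grip_force: 25.0
```

Run:
```python
from mv import *
go(fix(-130,-40,14.6),Y)
```

```text
move cm [-0.33  1.3   0.  ] rot [-0.0006 -0.0004 -0.0005] ft [-5.1 -0.2  2.8] tau [-0.11  1.07  0.02] j [-0.02  0.46  0.5   1.8  -0.26  0.95  2.4 ] p [ 0.517  -0.2646  0.0286] yaw 12.97 t 11.25
```

Emit:
carry_out --steps '[[[-0.1,0,0,0,0,0],[-0.2,0,0,0,0,0],[-0.3,0,0,0,0,0],[-0.3,0,0,0,0,0]]]'

```text
time: 11.58
ee_pos: [0.5199, -0.264, 0.0286]
eef_rot: [-0.113, 0.994, -0.0, -0.0]
ft_force: [-3.9, -1.6, 3.9]
width: 0.024
grip_force: 25.0
```

Emit:
carry_out --steps '[[[-0.1,0,0,0,0,0],[-0.1,0,0,0,0,0],[-0.2,0,0,0,0,0],[-0.2,0,0,0,0,0]]]'

```text
time: 11.92
ee_pos: [0.5213, -0.2637, 0.0286]
eef_rot: [-0.113, 0.994, -0.0, -0.001]
ft_force: [-7.5, -0.5, 6.2]
width: 0.0239
grip_force: 25.0
```

Emit:
carry_out --steps '[[[-0.1,0,0,0,0,0],[-0.2,0,0,0,0,0],[-0.2,0,0,0,0,0],[-0.2,0,0,0,0,0]]]'

```text
time: 12.25
ee_pos: [0.5213, -0.2637, 0.0286]
eef_rot: [-0.112, 0.994, 0.0, -0.002]
ft_force: [-16.8, -0.2, 13.9]
width: 0.0238
grip_force: 25.0
```

Run:
```python
from mv import *
go(fix(-130,-40,14.6),Y)
```

```text
move cm [ 0.11  1.3  -0.  ] rot [ 0.0011 -0.0043 -0.0016] ft [-16.8  -0.2  13.9] tau [-0.04  3.43  0.18] j [-0.02  0.47  0.5   1.79 -0.26  0.96  2.39] p [ 0.5213 -0.2637  0.0286] yaw 12.91 t 12.25
```

Emit:
carry_out --steps '[[[0.15,0,0,0,0,0],[0.15,0.3,0,0,0,0],[0.15,0.6,0,0,0,0],[0.15,0.9,0,0,0,0],[0.15,1.05,0,0,0,0],[0.15,1.1,0,0,0,0],[0.15,1.1,0,0,0,0]]]'

```text
time: 12.83
ee_pos: [0.5192, -0.2548, 0.0287]
eef_rot: [-0.112, 0.994, -0.001, -0.0]
ft_force: [-5.6, -7.5, 2.0]
width: 0.0239
grip_force: 25.1
```

Emit:
carry_out --steps '[[[0,0.1,0,0,0,0],[0,0.2,0,0,0,0],[0,0.2,0,0,0,0],[0,0.2,0,0,0,0]]]'

```text
time: 13.17
ee_pos: [0.5188, -0.2533, 0.0287]
eef_rot: [-0.111, 0.994, -0.002, -0.0]
ft_force: [-4.8, -8.8, 1.3]
width: 0.0237
grip_force: 25.1
```

Run:
```python
from mv import *
go(fix(-130,-40,14.6),Y)
```

```text
move cm [0.09 0.24 0.01] rot [-0.0034 -0.0006 -0.0037] ft [-4.8 -8.8  1.3] tau [-1.9   1.18 -0.69] j [-0.04  0.45  0.5   1.81 -0.26  0.94  2.37] p [ 0.5188 -0.2533  0.0287] yaw 12.79 t 13.1667
```

Emit:
carry_out --steps '[[[0,0.1,0,0,0,0],[0,0.15,0,0,0,0],[0,0.15,0,0,0,0],[0,0.15,0,0,0,0]]]'

```text
time: 13.5
ee_pos: [0.5185, -0.2519, 0.0288]
eef_rot: [-0.111, 0.994, -0.002, -0.0]
ft_force: [-5.1, -8.6, 1.0]
width: 0.0238
grip_force: 25.1
```

Run:
```python
from mv import *
go(fix(-130,-40,14.6),Y)
```

```text
move cm [0.1  0.1  0.02] rot [-0.0035 -0.0005 -0.0038] ft [-5.1 -8.6  1. ] tau [-1.94  1.07 -0.7 ] j [-0.04  0.45  0.5   1.82 -0.26  0.94  2.37] p [ 0.5185 -0.2519  0.0288] yaw 12.78 t 13.5
```

Emit:
carry_out --steps '[[[0,0.1,0,0,0,0],[0,0.15,0,0,0,0],[0,0.15,0,0,0,0],[0,0.15,0,0,0,0]]]'

```text
time: 13.83
ee_pos: [0.5182, -0.2505, 0.0288]
eef_rot: [-0.111, 0.994, -0.002, -0.0]
ft_force: [-4.9, -9.6, 0.8]
width: 0.0238
grip_force: 25.2
```

Emit:
carry_out --steps '[[[0,0.1,0,0,0,0],[0,0.15,0,0,0,0],[0,0.15,0,0,0,0],[0,0.15,0,0,0,0]]]'

```text
time: 14.17
ee_pos: [0.5179, -0.2496, 0.0288]
eef_rot: [-0.111, 0.994, -0.002, 0.0]
ft_force: [-4.5, -10.8, 1.3]
width: 0.0241
grip_force: 25.1
```

Run:
```python
from mv import *
go(fix(-130,-40,14.6),Y)
```

```text
move cm [ 0.1  -0.15  0.02] rot [-0.0044 -0.0003 -0.004 ] ft [ -4.5 -10.8   1.3] tau [-2.45  0.86 -0.66] j [-0.05  0.44  0.5   1.82 -0.25  0.94  2.36] p [ 0.5179 -0.2496  0.0288] yaw 12.77 t 14.1667
```

Emit:
carry_out --steps '[[[0,0.1,0,0,0,0],[0,0.15,0,0,0,0],[0,0.15,0,0,0,0],[0,0.15,0,0,0,0]]]'

```text
time: 14.5
ee_pos: [0.5179, -0.2494, 0.029]
eef_rot: [-0.111, 0.994, -0.003, 0.001]
ft_force: [-2.1, -15.9, -3.5]
width: 0.0236
grip_force: 25.1
```

Run:
```python
from mv import *
go(fix(-130,-40,14.6),Y)
a=bgr("scene")[190:315,80:215]; b=bgr("top")[140:265,375:485]
c=np.zeros((500,800,3),np.uint8); a=cv2.resize(a,None,fx=2.9,fy=2.9,interpolation=cv2.INTER_CUBIC); b=cv2.resize(b,None,fx=3.6,fy=3.6,interpolation=cv2.INTER_CUBIC)
c[:a.shape[0],:a.shape[1]]=a; c[:b.shape[0],400:400+b.shape[1]]=b; cv2.imwrite("pics/d6.png",c)
```

```text
move cm [ 0.1  -0.16  0.04] rot [-0.0067  0.0004 -0.0044] ft [ -2.1 -15.9  -3.5] tau [-3.59  0.49 -0.56] j [-0.05  0.44  0.5   1.82 -0.25  0.94  2.36] p [ 0.5179 -0.2494  0.029 ] yaw 12.75 t 14.5
```

Emit:
carry_out --steps '[[[0,-0.05,0,0,0,0],[-0.1,-0.05,0,0,0,0],[-0.2,-0.05,0,0,0,0],[-0.2,-0.05,0,0,0,0],[-0.2,-0.05,0,0,0,0]]]'

```text
time: 15.02
ee_pos: [0.518, -0.2495, 0.0288]
eef_rot: [-0.111, 0.994, -0.002, -0.001]
ft_force: [-10.6, -13.8, 4.5]
width: 0.0235
grip_force: 25.1
```

Run:
```python
from mv import *
go(fix(-130,-40,14.6),Y)
```

```text
move cm [ 0.1  -0.15  0.02] rot [-0.0046 -0.0029 -0.0052] ft [-10.6 -13.8   4.5] tau [-2.91  2.31 -0.45] j [-0.05  0.44  0.5   1.82 -0.25  0.94  2.36] p [ 0.518  -0.2495  0.0288] yaw 12.7 t 15.0167
```

Emit:
carry_out --steps '[[[0,0,0,0,0,0],[0,0,0,0,0,0],[0,0,0,0,0,0],[0,0,0,0,0,0]]]' --hand 0.17

```text
time: 15.35
ee_pos: [0.5212, -0.2437, 0.0285]
eef_rot: [-0.114, 0.994, 0.0, 0.001]
ft_force: [0.6, 0.3, -0.0]
width: 0.0348
grip_force: 0.0
```

Run:
```python
from mv import *
go(fix(-130,-40,14.6),Y); print(r.read_state()["width"])
```

```text
move cm [ 0.55 -0.65 -0.01] rot [-0.      0.0011  0.0009] ft [ 0.6  0.3 -0. ] tau [ 0.08 -0.01  0.01] j [-0.05  0.44  0.5   1.82 -0.26  0.94  2.36] p [ 0.5212 -0.2437  0.0285] yaw 13.05 t 15.35
0.03481937674599419
```

Emit:
carry_out --steps '[[[0,-0.3,0,0,0,0],[0,-0.5,0,0,0,0],[0,-0.5,0,0,0,0],[0,-0.5,-1,0,0,0],[0,-0.5,-2.5,0,0,0],[0,-0.5,-4.5,0,0,0],[0,-0.5,-7,0,0,0],[0,-0.5,-10,0,0,0],[0,-0.5,-13,0,0,0],[0,1,-16,0,0,0],[0,4,-18,0,0,0],[0,7,-20,0,0,0],[0,10,-20,0,0,0],[0,13,-20,0,0,0],[0,16,-20,0,0,0],[0,20,-20,0,0,0],[0,24,-20,0,0,0],[0,28,-20,0,0,0],[0,30,-20,0,0,0],[0,30,-20,0,0,0]]]'

```text
time: 17.02
ee_pos: [0.4518, 0.053, 0.229]
eef_rot: [-0.117, 0.993, 0.001, 0.0]
ft_force: [0.6, -0.3, -0.3]
width: 0.0361
grip_force: 0.0
```

Run:
```python
from mv import *
go(fix(-130,-40,14.6),Y)
a=bgr("scene")[190:315,80:215]; b=bgr("top")[145:260,380:480]
cv2.imwrite("pics/top6raw.png",bgr("top"))
c=np.zeros((580,800,3),np.uint8); a=cv2.resize(a,None,fx=2.2,fy=2.2,interpolation=cv2.INTER_CUBIC); b=cv2.resize(b,None,fx=5,fy=5,interpolation=cv2.INTER_CUBIC)
c[:a.shape[0],:a.shape[1]]=a; c[:b.shape[0],300:300+b.shape[1]]=b; cv2.imwrite("pics/d7.png",c)
```

```text
move cm [  0.69 -31.13  20.01] rot [0.0011 0.0009 0.0071] ft [ 0.6 -0.3 -0.3] tau [ 0.1  -0.05 -0.01] j [-0.49 -0.06  0.27  1.89  0.02  1.31  1.57] p [0.4518 0.053  0.229 ] yaw 13.41 t 17.0167
```

View pics/d7.png

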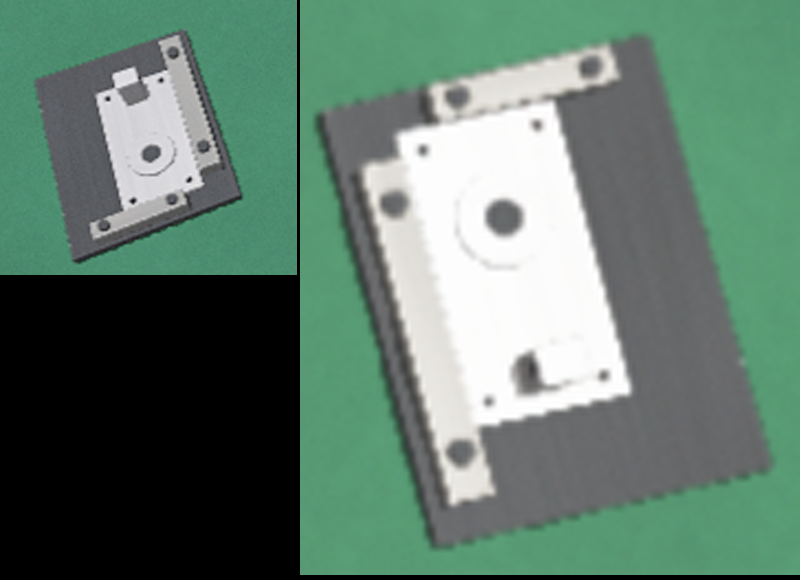

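The last picture shows the cover flat and lug up, against the end stop at its top edge (crop about (490,115)) and along the long fence (about (440,300)). There is no visible gap. I check squareness and gaps numerically.

Run:
```python
from mv import *
G=cv2.imread("pics/top6raw.png").min(2).astype(np.float32)
def edge(p,q,dirn,z,name,rng=3):
    pts=[];dirn=np.array(dirn)
    for a in np.linspace(.08,.92,25):
        b=np.array(p)*(1-a)+np.array(q)*a; s=np.arange(-rng,rng+.01,.2); xy=(b+s[:,None]*dirn).astype(np.float32)
        v=cv2.remap(G,xy[None,:,0],xy[None,:,1],cv2.INTER_LINEAR)[0]
        d=np.abs(np.gradient(v)); w=np.where(d>d.max()*.5,d,0); pts.append(b+(w*s).sum()/w.sum()*dirn)
    P=np.array([cast("top",*x,z)[:2] for x in pts],np.float32)
    vx,vy,x0,y0=cv2.fitLine(P,cv2.DIST_HUBER,0,.01,.01).ravel()
    c,q=np.cos(np.radians(Y)),np.sin(np.radians(Y)); d=np.array([x0,y0])-C
    rs=np.std((P-[x0,y0])@np.array([-vy,vx]))*1e3
    print(name,"yaw",np.degrees(np.arctan(vy/vx)).round(2),"fixture xy mm",(np.array([c*d[0]+q*d[1],-q*d[0]+c*d[1]])*1e3).round(2),"rms",rs.round(2))
u=lambda a,b:np.array([380+(a-300)/5-.4,145+b/5-.4])
edge(u(558,105),u(630,392),[1,-.2],.022,"cover right")
edge(u(485,425),u(628,393),[.2,1],.022,"cover front")
edge(u(398,135),u(485,425),[1,-.2],.022,"cover left|fence")
edge(u(430,122),u(552,100),[.2,1],.032,"stop|cover back")
edge(u(362,165),u(447,503),[1,-.2],.032,"fence outer(y=+~22)")
edge(u(430,88),u(610,45),[.2,1],.032,"stop outer")
edge(u(652,38),u(770,465),[1,-.2],.014,"base right")
S=cv2.cvtColor(r.camera("scene"),cv2.COLOR_RGB2GRAY).astype(int)
v=lambda a,b:(80+a/2.2,190+b/2.2)
for k in(110,130,150): 
    rr=[]
```

```text
cover right yaw 12.47 fixture xy mm [-81.97 -80.81] rms 0.56
cover front yaw -77.62 fixture xy mm [-150.57  -41.44] rms 0.49
cover left|fence yaw 13.58 fixture xy mm [-81.62  -1.75] rms 2.41
stop|cover back yaw -82.5 fixture xy mm [ -1.77 -47.29] rms 1.47
fence outer(y=+~22) yaw 12.8 fixture xy mm [-103.79   22.18] rms 0.81
stop outer yaw -76.76 fixture xy mm [ 17.76 -70.26] rms 0.83
base right yaw 13.33 fixture xy mm [ -99.24 -139.12] rms 0.67
```

The cover is seated to within about 1 mm, but its yaw of 12.4° against the fixture's 13.0° suggests the back left corner stands about 1 mm off the fence. To mend this I will nudge the right side near the back with closed fingers.

Run:
```python
from mv import *
go(fix(-45,-115,80),Y)
```

```text
move cm [ -8.09 -37.98  13.48] rot [-0.0002  0.0005 -0.0014] ft [ 0.6 -0.2  0.4] tau [ 0.02 -0.01  0.03] j [-0.49 -0.06  0.27  1.89  0.02  1.31  1.58] p [0.4532 0.0469 0.2287] yaw 12.92 t 17.2167
```

Emit:
carry_out --steps '[[[-0.5,-2,0,0,0,0],[-1.2,-5,0,0,0,0],[-2,-8.5,0,0,0,0],[-2.8,-12,0,0,0,0],[-3.5,-15.5,0,0,0,0],[-4.2,-19,0,0,0,0],[-5,-22.5,0,0,0,0],[-5.7,-26,0,0,0,0],[-6.4,-29.5,0,0,0,0],[-7,-33,0,0,0,0],[-7.6,-36,2,0,0,0],[-8,-38,5,0,0,0],[-8.1,-38,8,0,0,0],[-8.1,-38,11,0,0,0],[-8.1,-38,13.5,0,0,0],[-8.1,-38,13.5,0,0,0],[-8.1,-38,13.5,0,0,0],[-8.1,-38,13.5,0,0,0]]]' --hand 1 --squeeze 30

```text
time: 18.72
ee_pos: [0.6178, -0.3052, 0.0953]
eef_rot: [-0.113, 0.994, -0.001, 0.001]
ft_force: [0.4, 0.2, 0.3]
width: 0.0006
grip_force: 0.0
```

Run:
```python
from mv import *
go(fix(-45,-112,3.5),Y)
```

```text
move cm [0.09 0.34 7.78] rot [-0.0018  0.0014 -0.0007] ft [0.4 0.2 0.3] tau [ 0.05 -0.05 -0.01] j [ 0.04  0.6   0.51  1.44 -0.3   1.18  2.39] p [ 0.6178 -0.3052  0.0953] yaw 12.96 t 18.7167
```

Emit:
carry_out --steps '[[[0,0.1,2,0,0,0],[0,0.1,4,0,0,0],[0,0.1,5.5,0,0,0],[0,0.1,6.6,0,0,0],[0,0.1,7.3,0,0,0],[0,0.1,7.7,0,0,0],[0,0.1,7.7,0,0,0],[0,0.4,7.7,0,0,0],[0,0.7,7.7,0,0,0],[0,1,7.7,0,0,0],[0,1.2,7.7,0,0,0],[0,1.4,7.7,0,0,0],[0,1.5,7.7,0,0,0],[0,1.5,7.7,0,0,0]]]'

```text
time: 19.88
ee_pos: [0.6142, -0.2887, 0.0164]
eef_rot: [-0.114, 0.994, 0.0, 0.0]
ft_force: [-0.5, 0.5, 0.2]
width: 0.0002
grip_force: 0.0
```

Run:
```python
from mv import *
go(fix(-45,-93.4,3.5),Y)
```

```text
move cm [ 0.09  0.49 -0.11] rot [0.0002 0.0003 0.0007] ft [-0.5  0.5  0.2] tau [0.03 0.03 0.  ] j [ 0.03  0.66  0.48  1.53 -0.34  1.04  2.4 ] p [ 0.6142 -0.2887  0.0164] yaw 13.04 t 19.8833
```

Emit:
carry_out --steps '[[[0,0.1,0,0,0,0],[0,0.2,0,0,0,0],[0,0.3,0,0,0,0],[0,0.4,0,0,0,0],[0,0.4,0,0,0,0],[0,0.4,0,0,0,0]]]'

```text
time: 20.38
ee_pos: [0.6131, -0.2852, 0.0162]
eef_rot: [-0.113, 0.994, 0.0, 0.0]
ft_force: [0.3, -0.2, -0.3]
width: 0.0003
grip_force: 0.0
```

Emit:
carry_out --steps '[[[0,0.1,0,0,0,0],[0,0.2,0,0,0,0],[0,0.2,0,0,0,0],[0,0.2,0,0,0,0]]]'

```text
time: 20.72
ee_pos: [0.6127, -0.2832, 0.0162]
eef_rot: [-0.113, 0.994, 0.0, 0.0]
ft_force: [-0.4, -0.1, -0.2]
width: 0.0005
grip_force: 0.0
```

Emit:
carry_out --steps '[[[0,0.1,0,0,0,0],[0,0.2,0,0,0,0],[0,0.2,0,0,0,0],[0,0.2,0,0,0,0]]]'

```text
time: 21.05
ee_pos: [0.6122, -0.2813, 0.0162]
eef_rot: [-0.113, 0.994, 0.0, -0.0]
ft_force: [0.8, 1.2, 0.2]
width: 0.0007
grip_force: 0.0
```

Emit:
carry_out --steps '[[[0,0.1,0,0,0,0],[0,0.2,0,0,0,0],[0,0.3,0,0,0,0],[0,0.3,0,0,0,0]]]'

```text
time: 21.38
ee_pos: [0.6116, -0.2785, 0.0163]
eef_rot: [-0.113, 0.994, -0.0, 0.0]
ft_force: [1.3, -1.3, -0.3]
width: 0.0003
grip_force: 0.5
```

Emit:
carry_out --steps '[[[0,0.1,0,0,0,0],[0,0.2,0,0,0,0],[0,0.3,0,0,0,0],[0,0.3,0,0,0,0]]]'

```text
time: 21.72
ee_pos: [0.6115, -0.2781, 0.017]
eef_rot: [-0.113, 0.994, -0.002, 0.001]
ft_force: [4.5, -8.0, -2.3]
width: 0.0001
grip_force: 4.5
```

Run:
```python
from mv import *
go(fix(-45,-80,3.5),Y)
```

```text
move cm [ 0.07  0.73 -0.05] rot [-0.0043  0.0016 -0.0009] ft [ 4.5 -8.  -2.3] tau [-1.78 -0.94 -0.01] j [ 0.01  0.65  0.48  1.55 -0.33  1.02  2.38] p [ 0.6115 -0.2781  0.017 ] yaw 12.95 t 21.7167
```

Emit:
carry_out --steps '[[[0,0.1,0,0,0,0],[0,0.2,0,0,0,0],[0,0.2,0,0,0,0],[0,0.2,0,0,0,0]]]'

```text
time: 22.05
ee_pos: [0.6115, -0.278, 0.0177]
eef_rot: [-0.112, 0.994, -0.003, 0.002]
ft_force: [7.1, -13.2, -2.0]
width: 0.0006
grip_force: 6.9
```

Emit:
carry_out --steps '[[[0,0.1,0,0,0,0],[0,0.2,0,0,0,0],[0,0.2,0,0,0,0],[0,0.2,0,0,0,0]]]'

```text
time: 22.38
ee_pos: [0.6115, -0.2779, 0.0183]
eef_rot: [-0.112, 0.994, -0.005, 0.002]
ft_force: [8.5, -17.3, -2.1]
width: 0.0002
grip_force: 9.4
```

Run:
```python
from mv import *
go(fix(-45,-80,3.5),Y)
```

```text
move cm [0.07 0.72 0.07] rot [-0.0101  0.0039 -0.0029] ft [  8.5 -17.3  -2.1] tau [-3.99 -1.79 -0.  ] j [ 0.    0.64  0.49  1.56 -0.33  1.02  2.37] p [ 0.6115 -0.2779  0.0183] yaw 12.83 t 22.3833
```

Emit:
carry_out --steps '[[[0,-0.5,0,0,0,0],[0,-1,0,0,0,0],[0,-1.6,0,0,0,0],[0,-2,0,0,0,0],[0,-2.2,0,0,0,0],[0,-2.2,-2,0,0,0],[0,-2.2,-5,0,0,0],[0,-2.2,-8,0,0,0],[0,-2.2,-8,0,0,0],[0,-2.2,-8,0,0,0]]]'

```text
time: 23.22
ee_pos: [0.616, -0.2934, 0.0982]
eef_rot: [-0.114, 0.994, -0.001, 0.002]
ft_force: [-0.2, -0.4, -0.6]
width: 0.0002
grip_force: 0.0
```

Run:
```python
from mv import *
go(fix(-180,-45,80),Y)
```

```text
move cm [13.67  5.84  0.37] rot [-0.0014  0.0031  0.0006] ft [-0.2 -0.4 -0.6] tau [ 0.08  0.08 -0.  ] j [ 0.02  0.58  0.51  1.46 -0.3   1.17  2.38] p [ 0.616  -0.2934  0.0982] yaw 13.04 t 23.2167
```

Emit:
carry_out --steps '[[[1.5,0.7,0,0,0,0],[4,1.8,0,0,0,0],[7,3,0,0,0,0],[10,4.3,0,0,0,0],[12.5,5.3,0,0,0,0],[13.7,5.8,0,0,0,0],[13.7,5.8,0,0,0,0],[13.7,5.8,2,0,0,0],[13.7,5.8,4,0,0,0],[13.7,5.8,6,0,0,0],[13.7,5.8,7.3,0,0,0],[13.7,5.8,7.9,0,0,0],[13.7,5.8,7.9,0,0,0],[13.7,5.8,7.9,0,0,0]]]'

```text
time: 24.38
ee_pos: [0.4687, -0.2674, 0.017]
eef_rot: [-0.114, 0.994, 0.0, -0.0]
ft_force: [-0.5, 0.5, -0.2]
width: 0.0002
grip_force: 0.0
```

Run:
```python
from mv import *
go(fix(-160,-45,3.5),Y)
```

```text
move cm [-2.1  -0.02 -0.06] rot [ 0.0001 -0.0006  0.0006] ft [-0.5  0.5 -0.2] tau [0.05 0.04 0.02] j [-0.02  0.4   0.53  1.92 -0.25  0.89  2.44] p [ 0.4687 -0.2674  0.017 ] yaw 13.04 t 24.3833
```

Emit:
carry_out --steps '[[[-0.5,0,0,0,0,0],[-1,0,0,0,0,0],[-1.4,0,0,0,0,0],[-1.7,0,0,0,0,0],[-1.9,0,0,0,0,0],[-2,0,0,0,0,0],[-2.1,0,0,0,0,0],[-2.2,0,0,0,0,0],[-2.2,0,0,0,0,0]]]'

```text
time: 25.13
ee_pos: [0.4893, -0.2626, 0.0172]
eef_rot: [-0.113, 0.994, 0.0, -0.0]
ft_force: [-1.2, -0.2, 1.2]
width: 0.0002
grip_force: 1.0
```

Emit:
carry_out --steps '[[[-0.1,0,0,0,0,0],[-0.2,0,0,0,0,0],[-0.3,0,0,0,0,0],[-0.3,0,0,0,0,0]]]'

```text
time: 25.47
ee_pos: [0.49, -0.2626, 0.0169]
eef_rot: [-0.113, 0.994, 0.001, -0.002]
ft_force: [-12.8, 0.4, 9.3]
width: 0.0001
grip_force: 6.1
```

Run:
```python
from mv import *
go(fix(-160,-45,3.5),Y)
```

```text
move cm [ 0.08 -0.01 -0.06] rot [ 0.0017 -0.0044 -0.0013] ft [-12.8   0.4   9.3] tau [-0.02  2.73  0.02] j [-0.03  0.43  0.52  1.87 -0.27  0.91  2.42] p [ 0.49   -0.2626  0.0169] yaw 12.92 t 25.4667
```

Emit:
carry_out --steps '[[[-0.1,0,0,0,0,0],[-0.2,0,0,0,0,0],[-0.2,0,0,0,0,0]]]'

```text
time: 25.72
ee_pos: [0.4901, -0.2626, 0.0168]
eef_rot: [-0.112, 0.994, 0.001, -0.004]
ft_force: [-18.4, -0.5, 15.5]
width: 0.0003
grip_force: 9.5
```

Emit:
carry_out --steps '[[[0.3,0,0,0,0,0],[0.7,0,0,0,0,0],[1.5,0,0,0,0,0],[2.5,0,0,0,0,0],[3,0,-1,0,0,0],[3,0,-4,0,0,0],[3,0,-8,0,0,0],[3,0,-12,0,0,0],[3,1,-16,0,0,0],[3,4,-19,0,0,0],[3,8,-20,0,0,0],[3,12,-20,0,0,0],[3,16,-20,0,0,0],[3,20,-20,0,0,0],[3,24,-20,0,0,0],[3,28,-20,0,0,0],[3,30,-20,0,0,0],[3,30,-20,0,0,0],[3,30,-20,0,0,0]]]'

```text
time: 27.3
ee_pos: [0.3976, 0.0245, 0.2179]
eef_rot: [-0.114, 0.993, -0.0, 0.001]
ft_force: [0.4, -1.6, -0.3]
width: 0.0006
grip_force: 0.0
```

Run:
```python
from mv import *
fr=np.mean([bgr("top").astype(float) for _ in range(5)],0); cv2.imwrite("pics/top8raw.png",fr.astype(np.uint8))
G0=cv2.imread("pics/top6raw.png").min(2).astype(np.float32); G1=fr.min(2).astype(np.float32); G9=cv2.imread("pics/top0.png").min(2).astype(np.float32)
def edge(G,p,q,dirn,z,name,rng=3):
    pts=[];dirn=np.array(dirn)
    for a in np.linspace(.08,.92,40):
        b=np.array(p)*(1-a)+np.array(q)*a; s=np.arange(-rng,rng+.01,.2); xy=(b+s[:,None]*dirn).astype(np.float32)
        v=cv2.remap(G,xy[None,:,0],xy[None,:,1],cv2.INTER_LINEAR)[0]
        d=np.abs(np.gradient(v)); w=np.where(d>d.max()*.5,d,0); pts.append(b+(w*s).sum()/w.sum()*dirn)
    P=np.array([cast("top",*x,z)[:2] for x in pts],np.float32)
    vx,vy,x0,y0=cv2.fitLine(P,cv2.DIST_HUBER,0,.01,.01).ravel()
    c,q=np.cos(np.radians(Y)),np.sin(np.radians(Y)); d=np.array([x0,y0])-C
    print(name,"yaw",np.degrees(np.arctan(vy/vx)).round(2),"fixture xy",(np.array([c*d[0]+q*d[1],-q*d[0]+c*d[1]])*1e3).round(2),"rms",(np.std((P-[x0,y0])@np.array([-vy,vx]))*1e3).round(2))
u=lambda a,b:np.array([380+(a-300)/5-.4,145+b/5-.4])
for n,G in(("before",G0),("after",G1)):
    edge(G,u(558,105),u(630,392),[1,-.2],.022,n+" right"); edge(G,u(485,425),u(628,393),[.2,1],.022,n+" front")
edge(G9,u(408,160),u(492,492),[1,-.2],.032,"fence inner (empty)")
edge(G9,u(435,122),u(618,78),[.2,1],.032,"stop inner (empty)")
for n,G in(("base L",G9),): edge(G,u(320,115),u(432,545),[1,-.2],.014,n); edge(G,u(652,38),u(770,465),[1,-.2],.014,"base R")
print(r.read_state()["joint_positions"].round(2))
```

```text
before right yaw 12.37 fixture xy [-77.86 -80.69] rms 0.47
before front yaw -77.62 fixture xy [-150.69  -42.44] rms 0.5
after right yaw 13.25 fixture xy [-73.44 -79.99] rms 0.52
after front yaw -76.7 fixture xy [-150.52  -42.45] rms 0.42
fence inner (empty) yaw 13.3 fixture xy [-94.65   0.32] rms 0.73
stop inner (empty) yaw -77.13 fixture xy [ -0.24 -65.86] rms 0.8
base L yaw 12.9 fixture xy [-70.52  29.89] rms 0.8
base R yaw 13.16 fixture xy [ -86.79 -139.08] rms 0.58
[-0.43 -0.19  0.23  2.02  0.04  1.31  1.58]
```

The nudge brought the cover to a yaw of 13.25° against the fence's 13.3°, with its free sides about 80.3 and 150.3 mm from the fence and stop. The arm is clear, so I hand the job in.

```bash
python3 -c "
from bench import r
print(r.close_job())"
```

```text
the job is handed in; nothing more can be done
None
```

The cover is out of the bin and lies flat, lug up, in the fence corner, square to within about 0.1° and flush to about 0.3 mm by the top camera. The gripper is clear, and the job was handed in at about 28 s.

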